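# Find the heavy side of a grinding ring on a balancing stand

### The job

The grey grinding ring on the small balancing stand is out of balance, but nothing shows where it is heavy. Take the ring by its rim and turn it well round by hand, let go and see where it rolls to; the bearings drag, so it stops short of its true lowest position, on the side it came down from: try it from both sides. Finish holding the ring: fingers pinched on its rim, ring still, with its heavy side pointing straight down; do not let go at the end, and leave the other things on the bench alone.

Things in the scene. Friction and masses are not known exactly. Their poses are not given: they have to be found in the camera images.
- stand: Fixed stand: base 150 x 120 x 12 mm, two grey uprights 12 mm thick, centred 47 mm either side of the ring along the axle. Origin: centre of the underside, on the bench. x runs along the axle (roughly away from the robot), y to the left, z up. Axle 110 mm above the bench; uprights with oil nipples end at 135 mm. Bearings drag with a constant 0.075 N m plus a sluggish oil film.
- wheel_centre (a point): Centre of the grey ring, on the axle. Ring: 125 mm outer diameter, 20 mm thick, upright, turns through any angle; rim top 172 mm above the bench. Pinch the rim across its 20 mm, fingers closing along the axle, tips at least 28 mm from the axle line (a flange of radius 23 mm stands 5 mm out of each face). The frame turns with the ring: x along the axle as the stand's x, z along the pointer.
- wheel: The ring with its hub (origin and axes as wheel_centre). Heavy side hidden, at an unknown angle from the pointer; 0.14 to 0.21 N m when level. Let go with it well up to one side, the ring rolls down with no overshoot and stops in about 3 s, 20 to 35 degrees short of heavy side down; from the other side, equally short. With it nearly straight up it can stick. It may be rolling at the start.
- dresser: Reddish dressing stick 29 x 150 x 24 mm lying on the bench, loose, to be left alone. Origin at the centre of its underside.
- cork_block: Cork block 52 x 86 x 30 mm lying on the bench, loose, to be left alone. Origin at the centre of its underside.
- spanner: Open-ended spanner 32 x 191 x 8 mm lying on the bench, loose, to be left alone. Origin at the centre of its underside.
- pointer_tip (a point): Tip of the pointer, a flat steel bar 12 mm wide and 6 mm thick fixed to the near end of the axle (towards the robot, outside the upright), like a clock hand; this point lies 40 mm from the axle line and 75 mm in front of the ring's middle plane. It turns with the ring and shows its angle, but not where the heavy side is.

How it is judged (in metres and radians):
On the way, in this order (a step that is already met when the one before it is completed fails the run):
1. the ring is turned by hand with its heavy side well up from the bottom (more than 36 degrees) (angle between unbalance_c0's own z axis and vertical above 0.63 rad and contact force between the fingers and wheel above 0.5 N), for 0.05 s.
2. let go, the ring has rolled down and stands still by itself (angle between unbalance_c0's own z axis and vertical below 0.63 rad and contact force between each of the arm, the fingers and wheel below 0.1 N and angular speed of wheel below 0.08 rad/s), for 0.2 s.
At the end, for the whole second after the job is handed in: The fingers hold the ring (more than 2 N), it is still, and its heavy side points straight down within 11 degrees (angle between unbalance_c0's own z axis and vertical below 0.2 rad and contact force between the fingers and wheel above 2 N and angular speed of wheel below 0.1 rad/s); the arm keeps its last pose, push and grip.
It fails at once if the dressing stick, cork block or spanner is moved by more than 20 mm (distance of any of dresser, cork_block, spanner from where it was at the start of the episode above 0.02 m).
It also fails if it takes over 64 s, if anything falls off the work surface, if the arm or the gripper's body presses on something with over 40 N, if the wrist force passes 120 N, or if a joint passes its speed limit or range.

### The arm

A 7-joint arm with a two-finger parallel gripper is mounted at the origin on a cart in front of the work surface, level with it; the furniture and walls round the work are solid. World frame = base frame: x ahead of the robot, y to its left, z up, the work surface at z = 0. Lengths are in mm, angles in rad, forces in N, time in s.
With the tool pointing down it reaches from about 400 to 875 mm from the base axis. Payload 19.3 kg.
Tool frame: the origin (TCP) lies at the centre of the arm's flange, where the gripper is bolted on; the fingertips stand ahead of it and the grasp point (between the pads) lies 155 mm ahead of it (tip_extent is the x of the fingertips in the tool frame, in mm); x points along the fingers, y is the direction in which the jaws open and shut, and the axes are right-handed (so a half turn about x gives the same grasp; the last joint's range is limited). The gripper opens to 85 mm and grips with 20 to 120 N. Pads are 22 mm wide; open, the fingers measure 114 mm over their backs; the gripper's body (76 mm by 85 mm) begins 54 mm behind the grasp point. The pads swing forward as they close: fully open they stand 13 mm farther back than shut.
Start: joints at [-1.277, 0.521, -0.036, 1.599, 0.021, 1.021, -0.113], TCP at [222.412, 584.083, 404.691] pointing down, gripper open.
Joint ranges: [-2.91, 2.91], [-0.3, 2.13], [-1.5, 1.42], [0.17, 2.43], [-1.26, 4.41], [0.16, 1.93], [-2.52, 2.52]. Speed limits (rad/s): [1.89, 1.89, 2.39, 2.39, 3.01, 3.01, 3.01].

### API

Orientations are given as a 3x3 rotation matrix whose columns are the frame's x, y, z axes.
In Python, from bench import get_state, camera, finish_job, tip_extent gives the robot as it stands.
- The arm moves only by the shell command python3 -m jog 'ROWS'. ROWS is JSON, a list of rows, each a list of 3 entries, a list of its own where there are three numbers: the shift along the world's x, y, z in m, then the turn, a rotation vector about the world's x, y, z in units of 5 degrees (1.0 is 5 degrees), then the closure, from 0 (fully open) to 1 (shut). A call has 1 to 12 rows; each row is the pose to reach, as a shift and turn from the pose measured when the call began; what a row does not reach only later rows make up. A row lasts 1/10 s, in which the tool goes at most 50 mm and 8.59 degrees, less where a joint would pass 70% of its speed; a pose out of reach is approached as far as the arm can. A call with a gripper value outside its range is refused whole. The fingers move at their own pace and stop on an object; the grip force is fixed at half the most. Time passes only in rows, so rows that repeat a pose let the fingers close. It gives the time, the measured TCP pose, the force and the opening at its end, in the units of the state.
- get_state(): the state, without advancing time (a new reading comes with each control period).
- camera(name): name is "scene" or "top" or "wrist"; returns a dict with "img" (400x640x3 uint8, blue, green, red), "intrinsics" (3x3 intrinsics, pixels), "R" (3x3) and "t" (3): a world point X has camera coordinates R X + t. Camera axes: x right, y down, z forward; pixel columns grow to the right and rows downward; lengths in mm; the calibration is good to about 2 mm. A picture is of the moment at which its call begins. There is no depth.
- finish_job(): hands the job in, once; it reports no verdict.
The state is a dict: "time": time; "qpos": joint angles; "qvel": joint speeds; "effort": joint torques, N m; "ee_pos": TCP position; "ee_rot": TCP orientation; "contact_force": force on the tool from outside, world axes, zero at the start; "torque": the same for the moment, N m; "opening": finger opening in mm.
Only numpy, scipy, OpenCV 4.12 (cv2) and the standard library are available. Lean on these libraries where they do the work, as an engineer would, in place of code of your own. Each camera call takes 0.05 s, during which the arm holds its last target.

## Working session

There is one attempt and no reset: what is moved stays moved. The work goes in short steps, Python scripts to look and compute and a shell command to move; the robot and the scene stay as the last step left them, time stands still between calls to the robot, and variables do not carry over. Pictures are saved under pics/ and viewed, and the job is handed in when it is done.

```bash
mkdir -p pics; ls; python3 - <<'E'
from bench import *
import cv2
s=get_state(); print(s); print(tip_extent)
for n in ["scene","top"]:
    c=camera(n); cv2.imwrite(f"pics/{n}0.png",c["img"]); print(n,c["intrinsics"],c["R"],c["t"])
E
```

```text
pics
{'time': 0.0, 'qpos': array([-1.27719629,  0.52198277, -0.03633633,  1.59999703,  0.02116947,
        1.02109483, -0.1127912 ]), 'qvel': array([ 2.28718083e-06,  3.01879330e-03, -1.86049068e-03, -1.31755858e-04,
       -1.49107179e-03, -6.79516849e-04,  1.09391238e-05]), 'effort': array([-1.18790253e-03, -9.27102542e+01,  1.97913609e+00, -3.69943357e+01,
        1.77263212e-02,  7.96428969e-03, -1.37934447e-05]), 'ee_pos': array([222.35584392, 583.95755951, 404.1489139 ]), 'ee_rot': array([[-3.45822163e-04,  3.55836890e-01,  9.34548013e-01],
       [-1.04263571e-03,  9.34547432e-01, -3.55837055e-01],
       [-9.99999397e-01, -1.09744948e-03,  4.78210363e-05]]), 'contact_force': array([-0.26286657,  1.51045721, -0.53222738]), 'torque': array([-0.08132985,  0.04463992, -0.00119543]), 'opening': 84.97113184873731}
173.4
scene [[518.14518167   0.         316.80772375]
 [  0.         518.14518167 202.02149812]
 [  0.           0.           1.        ]] [[ 0.65676413 -0.75385459 -0.0190824 ]
 [-0.30998504 -0.24682036 -0.91814431]
 [ 0.68743738  0.60891951 -0.39578641]] [-161.40830513  333.52416844 1025.14318141]
top [[375.06346694   0.         311.9298861 ]
 [  0.         375.06346694 202.68397915]
 [  0.           0.           1.        ]] [[ 0.02165547 -0.99929346 -0.03071832]
 [-0.98583748 -0.01623287 -0.16691602]
 [ 0.16629944  0.03389792 -0.98549248]] [ 262.33627171  530.33344228 1025.95012726]
```

View pics/scene0.png

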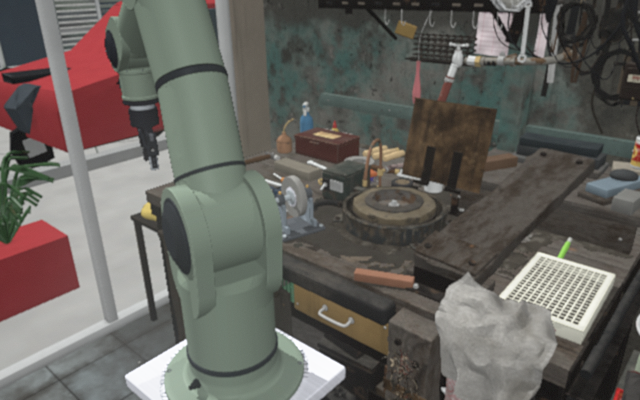

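View pics/top0.png

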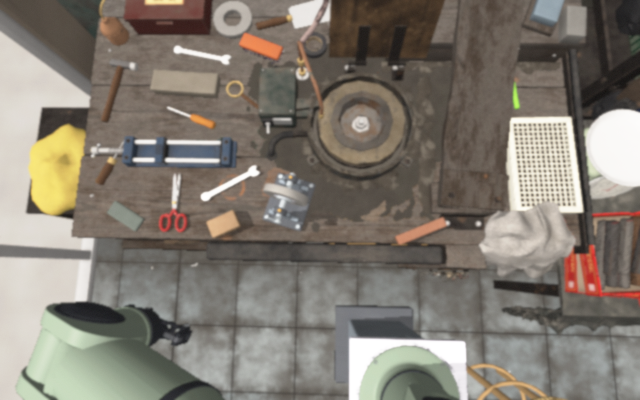

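The stand is at about (288,200) in the top view, the cork block at (224,223), the spanner at (230,183) and the dresser at (424,231). I'll zoom in.

```bash
cat > h.py <<'E'
import numpy as np, cv2
def ray(c,u,v):
    K,R,t=c["intrinsics"],c["R"],c["t"]
    d=R.T@np.linalg.solve(K,[u,v,1.]); return -R.T@t,d/np.linalg.norm(d)
def onz(c,u,v,z):
    o,d=ray(c,u,v); return o+d*(z-o[2])/d[2]
def proj(c,X):
    p=c["K"] if "K" in c else c["intrinsics"]; q=p@(c["R"]@np.asarray(X,float)+c["t"]); return q[:2]/q[2]
def crop(c,x0,y0,x1,y1,f,fn):
    cv2.imwrite(fn,cv2.resize(c["img"][y0:y1,x0:x1],None,fx=f,fy=f,interpolation=cv2.INTER_CUBIC))
E
python3 - <<'E'
from bench import *
from h import *
c=camera("top"); crop(c,200,155,330,245,6,"pics/t1.png")
d=camera("scene"); crop(d,260,160,340,250,6.5,"pics/s1.png")
for u,v in [(288,200),(224,223),(230,183),(424,231)]: print(onz(c,u,v,0).round())
print(onz(c,288,191,172))
E
```

```text
[540. 346.   0.]
[467. 536.   0.]
[590. 525.   0.]
[455. -56.   0.]
[533.61948026 329.85994784 172.        ]
```

View pics/t1.png

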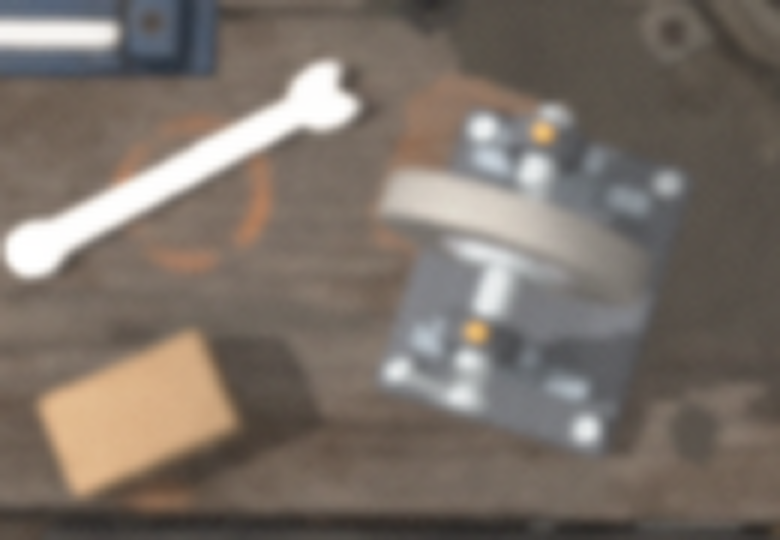

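View pics/s1.png

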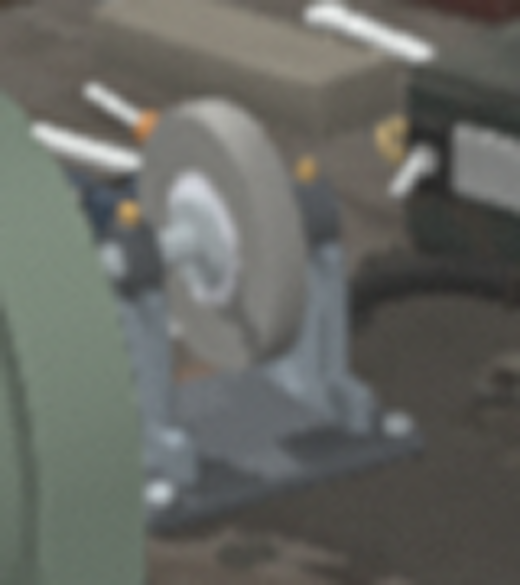

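```bash
cat >> h.py <<'E'
def tri(rs):
    A=np.zeros((3,3));b=np.zeros(3)
    for o,d in rs:
        P=np.eye(3)-np.outer(d,d);A+=P;b+=P@o
    X=np.linalg.solve(A,b); return X,[np.linalg.norm((np.eye(3)-np.outer(d,d))@(X-o)) for o,d in rs]
E
python3 - <<'E'
from bench import *
from h import *
c=camera("top");d=camera("scene")
def orange(c,x0,y0,x1,y1):
    im=cv2.cvtColor(c["img"],cv2.COLOR_BGR2HSV)[y0:y1,x0:x1]
    m=((im[...,0]>10)&(im[...,0]<26)&(im[...,1]>140)&(im[...,2]>140)).astype(np.uint8)
    n,l,s,ce=cv2.connectedComponentsWithStats(m)
    return [(s[i,4],ce[i]+[x0,y0]) for i in range(1,n)]
a=orange(c,262,165,315,230);b=orange(d,270,175,320,205);print(a,b)
T=[x[1] for x in a];S=[x[1] for x in b]
for t in T:
    print('onz',onz(c,*t,133).round(1))
    for s in S: X,e=tri([ray(c,*t),ray(d,*s)]);print(X.round(1),np.round(e,1))
for p in [(397,371),(586,430),(667,184),(483,127)]: print(onz(c,p[0]/6+200,p[1]/6+155,14).round(1))
E
```

```text
[] []
[486.5 407.8  14. ]
[459.1 313.9  14. ]
[582.5 277.   14. ]
[610.3 369.8  14. ]
```

```bash
python3 - <<'E'
from bench import *
from h import *
c=camera("top");d=camera("scene")
T=[(542,132),(477,331)];T=[(a/6+199.9-.0,b/6+154.9) for a,b in T]
S=[(307,170),(128,212)];S=[(a/6.5+259.9,b/6.5+159.9) for a,b in S]
N=[]
for t,s in zip(T,S):
    print('onz',onz(c,*t,132).round(1)); N.append(onz(c,*t,132)); X,e=tri([ray(c,*t),ray(d,*s)]);print(X.round(1),np.round(e,1))
v=N[0]-N[1];print((N[0]+N[1])/2,np.linalg.norm(v),np.degrees(np.arctan2(v[1],v[0])))
for n,x in (('top',c),('scene',d)):print(n,[proj(x,p).round(1) for p in ([535,339,110],)])
print(get_state()['ee_rot'].round(2),get_state()['time'])
w=camera("wrist");cv2.imwrite("pics/w0.png",w["img"]);print(w["R"].round(3),w["t"].round(1),(-w["R"].T@w["t"]).round(1),w["intrinsics"][0,0])
E
```

```text
onz [580.2 329.1 132. ]
[580.9 328.6 131.5] [0.8 0.8]
onz [490. 355. 132.]
[489.9 354.8 132.9] [0.1 0.1]
[535.08209256 342.04121234 132.        ] 93.78361229437114 -15.984932803597463
top [array([286.8, 195. ])]
scene [array([294.3, 196.4])]
[[-0.    0.36  0.93]
 [-0.    0.93 -0.36]
 [-1.   -0.   -0.  ]] 0.4
[[ 0.357  0.934 -0.001]
 [ 0.887 -0.338  0.315]
 [ 0.294 -0.113 -0.949]] [-625.6  -41.3  380.1] [148.1 613.5 373.2] 297.72856000913964
```

View pics/w0.png

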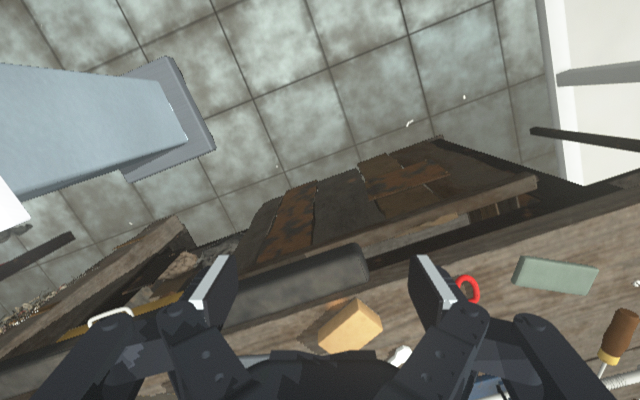

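```bash
python3 -m jog '[[[0.03,-0.022,0],[0,0,-1.5],0],[[0.06,-0.044,0],[0,0,-3],0],[[0.09,-0.066,0],[0,0,-4.6],0],[[0.12,-0.09,0],[0,0,-6.2],0],[[0.15,-0.115,0],[0,0,-7.8],0],[[0.18,-0.14,0],[0,0,-9.4],0],[[0.21,-0.163,0],[0,0,-11],0],[[0.24,-0.185,0],[0,0,-12.6],0],[[0.27,-0.21,0],[0,0,-14.2],0],[[0.295,-0.23,0],[0,0,-15.7],0],[[0.313,-0.242,0],[0,0,-17.1],0],[[0.313,-0.242,0],[0,0,-17.1],0]]'
python3 - <<'E'
from bench import *
from h import *
s=get_state();print(s['qpos'].round(2),s['ee_pos'].round(1),s['ee_rot'].round(3),s['time'])
for n in("wrist","scene"):
    w=camera(n);cv2.imwrite(f"pics/{n}1.png",w["img"])
E
```

```text
time: 1.65
ee_pos: [537.5, 339.7, 404.6]
ee_rot: [[0.001, 0.957, -0.289], [-0.001, -0.289, -0.957], [-1.0, 0.001, 0.001]]
contact_force: [-0.1, 0.5, -1.2]
opening: 85.3
[-0.91  0.57  0.38  1.58 -0.23  1.03 -0.75] [537.5 339.7 404.6] [[ 0.001  0.957 -0.289]
 [-0.001 -0.289 -0.957]
 [-1.     0.001  0.001]] 1.65
```

View pics/wrist1.png

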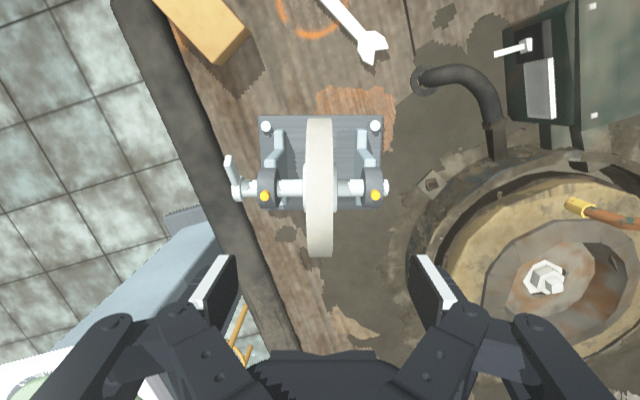

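View pics/scene1.png

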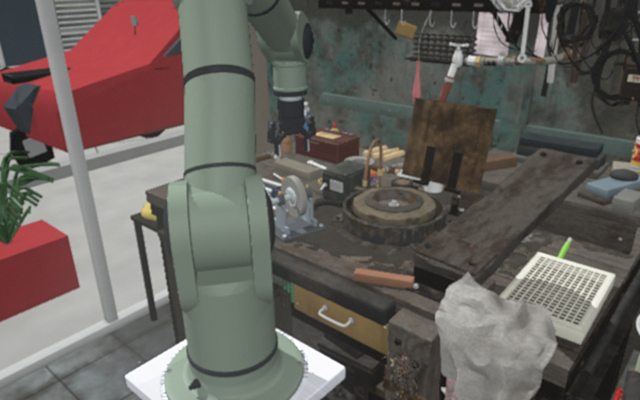

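```bash
cat >> h.py <<'E'
C=np.array([535.,342,110]); YAW=np.radians(-16.3)
A=np.array([np.cos(YAW),np.sin(YAW),0]); L=np.array([-A[1],A[0],0])
def ang(c,u,v,off=-75.):
    o,d=ray(c,u,v); P=C+A*off; X=o+d*((P-o)@A)/(d@A); r=X-P
    return np.degrees(np.arctan2(r@L,r[2])),np.hypot(r@L,r[2]),X   # angle from up toward left(+y)
E
python3 - <<'E'
from bench import *
from h import *
w=camera("wrist");crop(w,200,110,340,210,5.5,"pics/w2.png")
d=camera("scene");crop(d,255,160,335,240,7,"pics/s2.png")
N=[onz(w,u,v,132) for u,v in [(376,195),(264,195)]]
t=N[0]-N[1];print(N,np.mean(N,0),np.linalg.norm(t),np.degrees(np.arctan2(t[1],t[0])))
print(ang(w,229,157),proj(w,C-75*A),proj(d,C-75*A),proj(d,C-75*A+[0,0,40]),proj(d,C-75*A+40*L))
print(get_state()['time'])
E
```

```text
[array([581.03272052, 333.3027862 , 132.        ]), array([489.69023419, 360.09887734, 132.        ])] [535.36147735 346.70083177 132.        ] 95.1918079977491 -16.349497144780997
(np.float64(59.20830687292803), np.float64(43.3657178750312), array([473.47017659, 398.80527603, 132.19970568])) [240.16541192 192.54765455] [271.46383519 201.81456247] [270.72412985 189.16949544] [265.17168379 197.49341608]
1.85
```

View pics/w2.png

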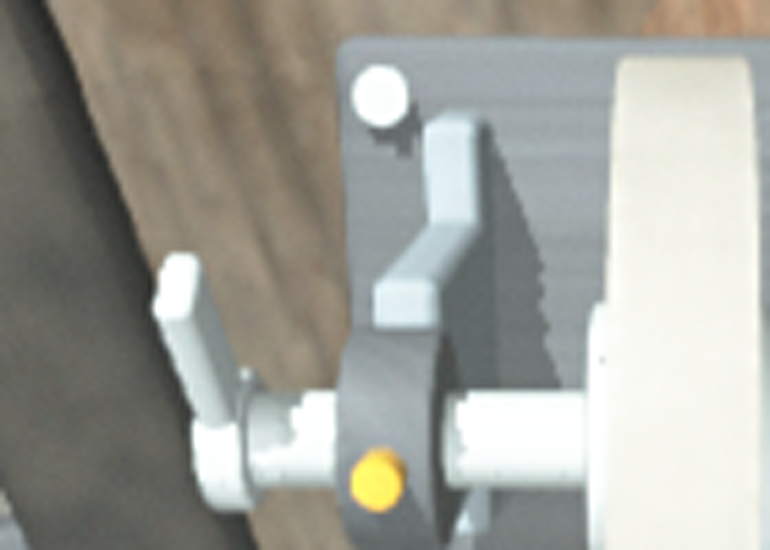

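View pics/s2.png

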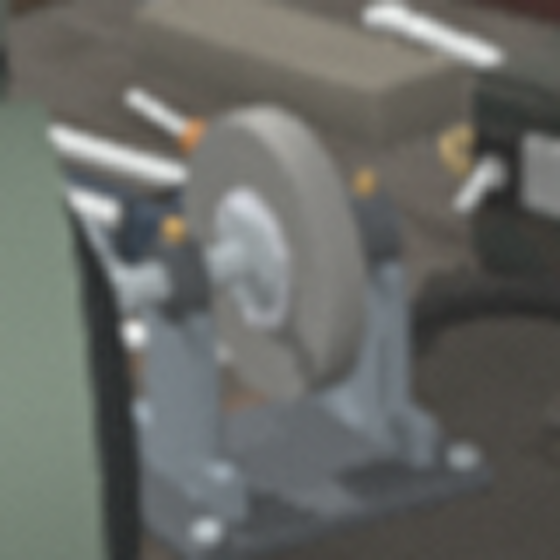

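```bash
sed -i 's/535.,342,110/535.,343.5,110/' h.py; cat > plan.py <<'E'
import sys
from bench import *
from h import *
# usage: th0 th1 r0 r1 n : prints shifts (m) from measured pose & turn units along path; desired tool y=+A
a=list(map(float,sys.argv[1:]));th0,th1,r0,r1,n=a[:5]
s=get_state();p=s['ee_pos']
from scipy.spatial.transform import Rotation as Ro
for i in range(1,int(n)+1):
    f=i/n;th=np.radians(th0+(th1-th0)*f);r=r0+(r1-r0)*f
    T=C+r*(np.sin(th)*L+np.cos(th)*np.array([0,0,1]))
    X=-(np.sin(th)*L+np.cos(th)*np.array([0,0,1]));Rd=np.column_stack([X,A,np.cross(X,A)])
    v=Ro.from_matrix(Rd@s['ee_rot'].T).as_rotvec(degrees=True)/5
    print(np.round((T-p)/1000,3).tolist(),np.round(v,2).tolist())
E
python3 plan.py 0 -45 290 250 7
```

```text
[-0.009, -0.03, -0.012] [1.23, -0.37, -0.02]
[-0.017, -0.059, -0.023] [2.46, -0.73, -0.02]
[-0.025, -0.086, -0.037] [3.7, -1.09, -0.02]
[-0.032, -0.111, -0.054] [4.93, -1.45, -0.02]
[-0.039, -0.133, -0.073] [6.17, -1.81, -0.02]
[-0.044, -0.152, -0.095] [7.4, -2.17, -0.02]
[-0.049, -0.169, -0.118] [8.64, -2.52, -0.02]
```

```bash
python3 -m jog '[[[-0.009,-0.03,-0.012],[1.23,-0.37,0],0.5],[[-0.017,-0.059,-0.023],[2.46,-0.73,0],0.5],[[-0.025,-0.086,-0.037],[3.7,-1.09,0],0.5],[[-0.032,-0.111,-0.054],[4.93,-1.45,0],0.5],[[-0.039,-0.133,-0.073],[6.17,-1.81,0],0.5],[[-0.044,-0.152,-0.095],[7.4,-2.17,0],0.5],[[-0.049,-0.169,-0.118],[8.64,-2.52,0],0.5],[[-0.049,-0.169,-0.118],[8.64,-2.52,0],0.5]]'
python3 - <<'E'
from bench import *
from h import *
s=get_state();print(s['qpos'].round(2),s['time'])
for n in("wrist",):
    w=camera(n);cv2.imwrite(f"pics/{n}3.png",w["img"])
print(proj(w,C-75*A),proj(w,C+62*L*-.707+[0,0,62*.707]))
E
python3 plan.py -45 -45 207 207 1
```

```text
time: 2.65
ee_pos: [490.4, 190.8, 293.8]
ee_rot: [[0.158, 0.965, -0.211], [0.612, -0.263, -0.746], [-0.775, -0.012, -0.631]]
contact_force: [1.2, 0.2, -1.7]
opening: 42.6
[ 0.03  0.55 -0.46  2.08 -1.14  0.35  0.45] 2.65
[228.20633887 201.46265312] [327.12016084 249.57602333]
[0.004, 0.015, -0.036] [1.06, -0.47, -0.17]
```

View pics/wrist3.png

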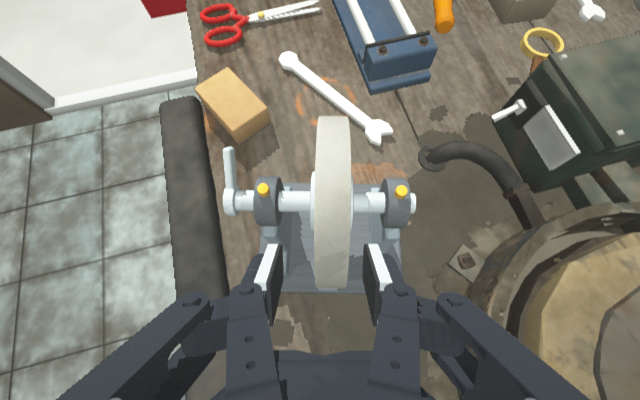

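```bash
python3 -m jog '[[[-0.005,-0.016,-0.006],[1.06,-0.47,-0.17],0.5],[[-0.002,-0.008,-0.016],[1.06,-0.47,-0.17],0.5],[[0.001,0.003,-0.026],[1.06,-0.47,-0.17],0.5],[[0.004,0.015,-0.036],[1.06,-0.47,-0.17],0.5],[[0.004,0.015,-0.036],[1.06,-0.47,-0.17],0.5],[[0.004,0.015,-0.036],[1.06,-0.47,-0.17],0.5]]'
python3 - <<'E'
from bench import *
from h import *
s=get_state();print(s['qpos'].round(2),s['time'])
for n in("wrist",):
    w=camera(n);cv2.imwrite(f"pics/{n}4.png",w["img"])
print(proj(w,C-75*A))
E
python3 plan.py -45 -45 207 207 1
```

```text
time: 3.3
ee_pos: [499.6, 201.7, 260.4]
ee_rot: [[0.188, 0.962, -0.198], [0.678, -0.273, -0.683], [-0.711, -0.006, -0.704]]
contact_force: [0.4, -0.4, 0.2]
opening: 42.6
[ 0.26  0.73 -0.79  2.08 -1.26  0.16  0.68] 3.3
[200.88445873 232.31906924]
[-0.006, 0.002, -0.004] [0.04, -0.08, -0.09]
```

View pics/wrist4.png

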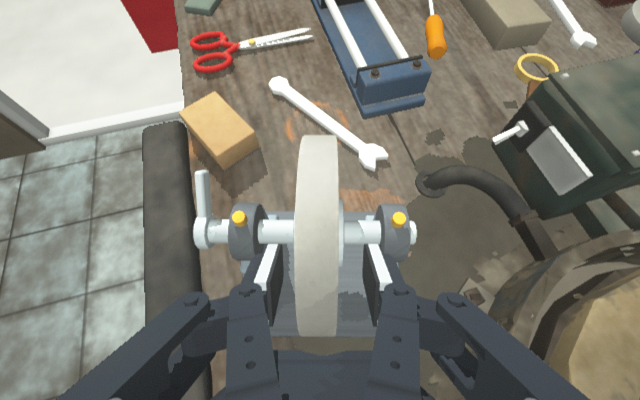

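```bash
python3 plan.py -37 -37 207 207 1
```

```text
[0.0, 0.022, 0.015] [-1.5, 0.36, -0.09]
```

```bash
python3 -m jog '[[[0.0,0.022,0.015],[-1.5,0.36,-0.09],0.5],[[0.0,0.022,0.015],[-1.5,0.36,-0.09],0.5],[[0.0,0.022,0.015],[-1.5,0.36,-0.09],0.5],[[0.0,0.022,0.015],[-1.5,0.36,-0.09],0.5]]'
python3 plan.py -37 -37 207 207 1
python3 - <<'E'
from bench import *
from h import *
s=get_state();print(s['qpos'].round(2),s['time'])
for n in("wrist",):
    w=camera(n);cv2.imwrite(f"pics/{n}5.png",w["img"])
E
```

```text
time: 3.75
ee_pos: [499.1, 225.0, 277.5]
ee_rot: [[0.17, 0.961, -0.22], [0.577, -0.278, -0.768], [-0.798, 0.004, -0.602]]
contact_force: [0.1, -1.0, 0.1]
opening: 42.9
[0.001, -0.001, -0.002] [0.01, 0.04, -0.03]
[-0.06  0.59 -0.45  2.05 -1.12  0.27  0.39] 3.75
```

View pics/wrist5.png

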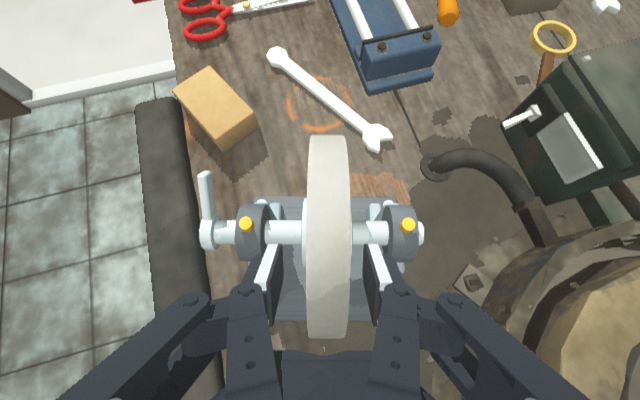

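Well centred now: the ring is at column about 327 and the pads at 268 and 380. I'll close the gripper.

```bash
python3 -m jog '[[[0,0,0],[0,0,0],0.6],[[0,0,0],[0,0,0],0.7],[[0,0,0],[0,0,0],0.9],[[0,0,0],[0,0,0],1],[[0,0,0],[0,0,0],1],[[0,0,0],[0,0,0],1]]'
python3 plan.py -37 50 207 207 12
python3 - <<'E'
from bench import *
from h import *
for n in("wrist",):
    w=camera(n);cv2.imwrite(f"pics/{n}6.png",w["img"])
E
```

```text
time: 4.4
ee_pos: [500.4, 223.0, 276.5]
ee_rot: [[0.173, 0.959, -0.223], [0.577, -0.282, -0.766], [-0.798, 0.004, -0.602]]
contact_force: [5.2, -3.3, 4.8]
opening: 18.6
[0.006, 0.022, 0.013] [-1.39, 0.45, 0.02]
[0.012, 0.044, 0.025] [-2.78, 0.86, 0.01]
[0.019, 0.068, 0.033] [-4.17, 1.27, 0.01]
[0.027, 0.093, 0.038] [-5.56, 1.68, 0.01]
[0.034, 0.118, 0.04] [-6.95, 2.08, 0.0]
[0.041, 0.143, 0.039] [-8.34, 2.49, 0.0]
[0.048, 0.168, 0.035] [-9.73, 2.9, -0.0]
[0.055, 0.192, 0.027] [-11.13, 3.3, -0.01]
[0.062, 0.215, 0.016] [-12.52, 3.71, -0.01]
[0.068, 0.236, 0.002] [-13.91, 4.12, -0.01]
[0.074, 0.255, -0.015] [-15.3, 4.53, -0.02]
[0.079, 0.273, -0.033] [-16.69, 4.93, -0.02]
```

View pics/wrist6.png

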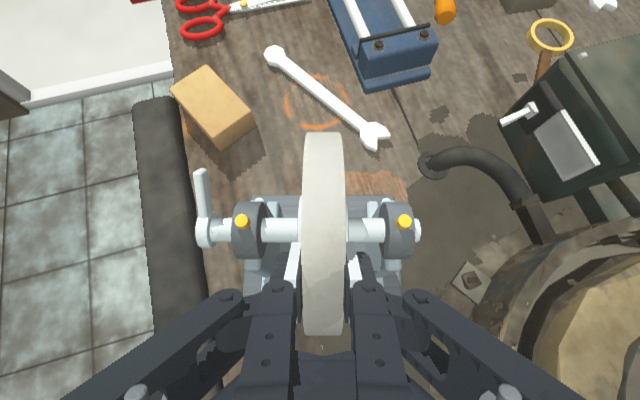

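Gripped: the opening is 18.6 and the force is small. Next I'll turn the ring by about +87° (top towards the left).

```bash
python3 -m jog '[[[0.006,0.022,0.013],[-1.39,0.45,0],1],[[0.012,0.044,0.025],[-2.78,0.86,0],1],[[0.019,0.068,0.033],[-4.17,1.27,0],1],[[0.027,0.093,0.038],[-5.56,1.68,0],1],[[0.034,0.118,0.04],[-6.95,2.08,0],1],[[0.041,0.143,0.039],[-8.34,2.49,0],1],[[0.048,0.168,0.035],[-9.73,2.9,0],1],[[0.055,0.192,0.027],[-11.13,3.3,0],1],[[0.062,0.215,0.016],[-12.52,3.71,0],1],[[0.068,0.236,0.002],[-13.91,4.12,0],1],[[0.074,0.255,-0.015],[-15.3,4.53,0],1],[[0.079,0.273,-0.033],[-16.69,4.93,0],1]]'
python3 plan.py 50 50 207 207 1
python3 - <<'E'
from bench import *
from h import *
print(get_state()['qpos'].round(2))
for n in("wrist",):
    w=camera(n);cv2.imwrite(f"pics/{n}7.png",w["img"]);print(proj(w,C-75*A))
E
```

```text
time: 5.65
ee_pos: [580.8, 496.9, 242.4]
ee_rot: [[-0.18, 0.96, -0.213], [-0.621, -0.278, -0.732], [-0.763, 0.001, 0.647]]
contact_force: [24.7, 8.1, -5.4]
opening: 18.5
[-0.001, -0.001, 0.001] [-1.86, 0.55, -0.03]
[-1.06  1.19  0.57  0.96 -0.13  1.68 -0.91]
[208.89413005 282.83122162]
```

View pics/wrist7.png

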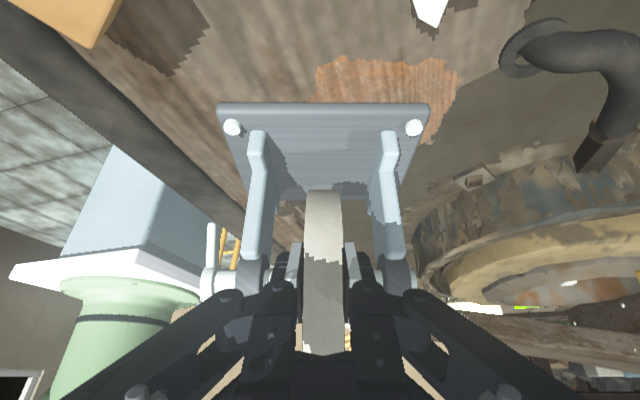

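```bash
python3 -m jog '[[[-0.001,-0.001,0.001],[-1.2,0.35,0],1],[[-0.001,-0.001,0.001],[-1.2,0.35,0],1],[[-0.001,-0.001,0.001],[-1.86,0.55,0],1],[[-0.001,-0.001,0.001],[-1.86,0.55,0],1]]'
python3 plan.py 50 50 207 207 1
python3 - <<'E'
from bench import *
from h import *
print(get_state()['qpos'].round(2))
for n in("wrist",):
    w=camera(n);cv2.imwrite(f"pics/{n}8.png",w["img"]);crop(w,160,180,320,300,5,"pics/w8c.png");print(proj(w,C-75*A))
E
```

```text
time: 6.1
ee_pos: [580.7, 500.1, 237.2]
ee_rot: [[-0.207, 0.963, -0.172], [-0.745, -0.269, -0.611], [-0.635, 0.001, 0.773]]
contact_force: [17.0, 29.2, 18.0]
opening: 19.1
[-0.001, -0.004, 0.006] [0.12, -0.02, -0.14]
[-1.06  1.26  0.6   0.88 -0.06  1.84 -0.88]
[203.27647925 239.36273253]
```

View pics/w8c.png

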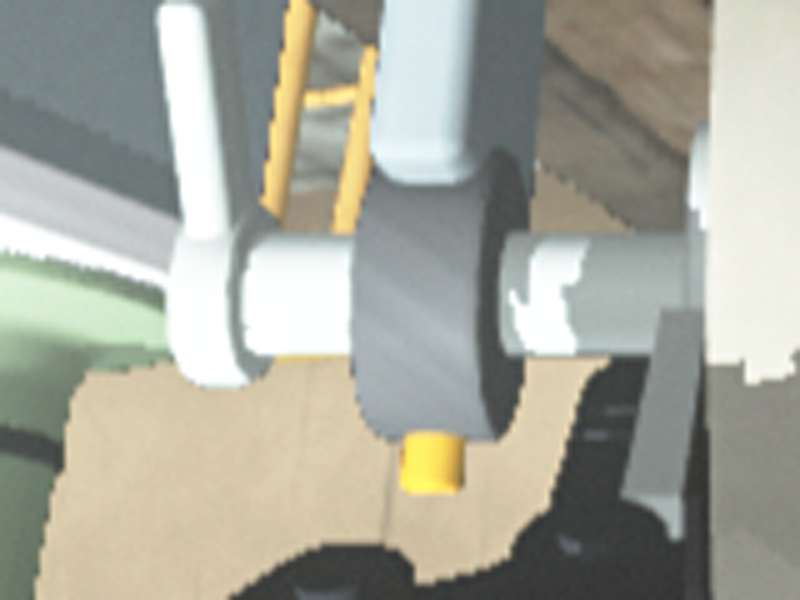

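```bash
python3 - <<'E'
from bench import *
from h import *
w=camera("wrist");crop(w,160,140,320,260,5,"pics/w9c.png")
print(ang(w,195.6,180))
E
python3 -m jog '[[[-0.001,-0.001,0.001],[0,0,0],0.8],[[-0.001,-0.001,0.001],[0,0,0],0.5],[[-0.001,-0.001,0.001],[0,0,0],0.5],[[-0.001,-0.001,0.001],[0,0,0],0.5]]'
python3 - <<'E'
from bench import *
from h import *
print(get_state()['opening'])
w=camera("wrist");crop(w,160,140,320,260,5,"pics/w10c.png");print(proj(w,C-75*A));cv2.imwrite("pics/w10.png",w["img"])
E
```

```text
(np.float64(140.96877680656152), np.float64(39.80148445627823), array([470.04944066, 388.60727146,  79.08209147]))
time: 6.6
ee_pos: [580.0, 498.1, 237.7]
ee_rot: [[-0.21, 0.963, -0.172], [-0.743, -0.271, -0.611], [-0.635, -0.0, 0.772]]
contact_force: [-0.6, 0.8, -0.4]
opening: 42.4
42.42910786814213
[203.18509148 237.89362005]
```

View pics/w9c.png

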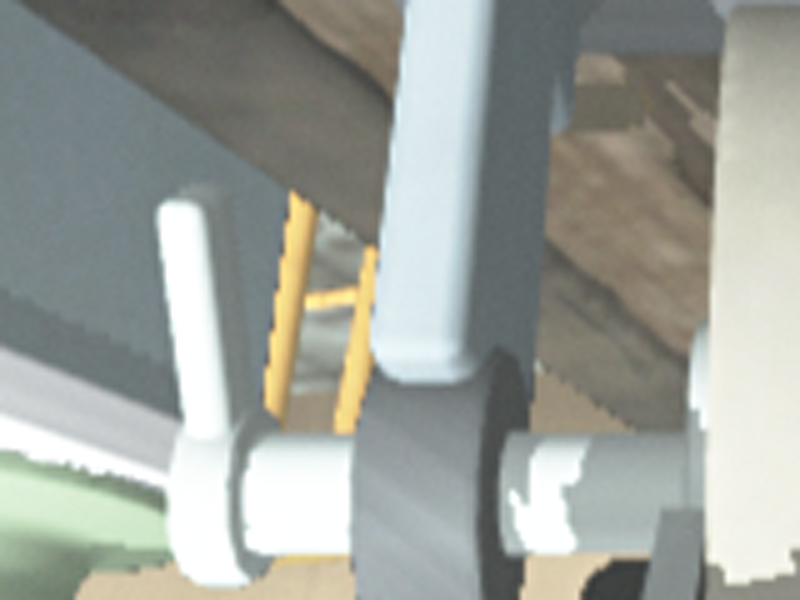

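View pics/w10.png

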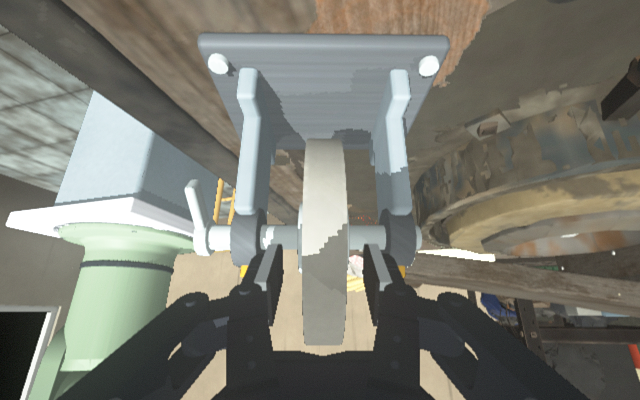

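```bash
python3 -m jog '[[[0,0.005,0.004],[0,0,0],0.5],[[0,0.02,0.016],[0,0,0],0.5],[[0.003,0.035,0.03],[0,0,0],0.5],[[0.005,0.045,0.04],[0,0,0],0.5],[[0.005,0.045,0.04],[0,0,0],0.5],[[0.005,0.045,0.04],[0,0,0],0.5],[[0.005,0.045,0.04],[0,0,0],0.5],[[0.005,0.045,0.04],[0,0,0],0.5],[[0.005,0.045,0.04],[0,0,0],0.5],[[0.005,0.045,0.04],[0,0,0],0.5],[[0.005,0.045,0.04],[0,0,0],0.5],[[0.005,0.045,0.04],[0,0,0],0.5]]'
python3 - <<'E'
from bench import *
from h import *
print(get_state()['qpos'].round(2))
w=camera("wrist");print(proj(w,C-75*A));cv2.imwrite("pics/w11.png",w["img"])
E
python3 -m jog '[[[0,0,0],[0,0,0],0.5],[[0,0,0],[0,0,0],0.5],[[0,0,0],[0,0,0],0.5],[[0,0,0],[0,0,0],0.5],[[0,0,0],[0,0,0],0.5],[[0,0,0],[0,0,0],0.5],[[0,0,0],[0,0,0],0.5],[[0,0,0],[0,0,0],0.5],[[0,0,0],[0,0,0],0.5],[[0,0,0],[0,0,0],0.5]]'
python3 - <<'E'
from bench import *
from h import *
w=camera("wrist");print(proj(w,C-75*A));cv2.imwrite("pics/w12.png",w["img"])
E
```

```text
time: 7.85
ee_pos: [575.1, 530.6, 274.3]
ee_rot: [[-0.196, 0.965, -0.175], [-0.738, -0.262, -0.621], [-0.645, 0.008, 0.764]]
contact_force: [-0.4, -0.2, -0.3]
opening: 42.9
[-1.09  1.27  0.7   0.78 -0.14  1.93 -0.85]
[237.65987669 205.37425335]
time: 8.9
ee_pos: [575.2, 530.6, 274.4]
ee_rot: [[-0.196, 0.965, -0.175], [-0.738, -0.262, -0.621], [-0.645, 0.008, 0.764]]
contact_force: [-0.4, 0.3, -0.2]
opening: 42.7
[237.67134153 205.3714363 ]
```

View pics/w11.png

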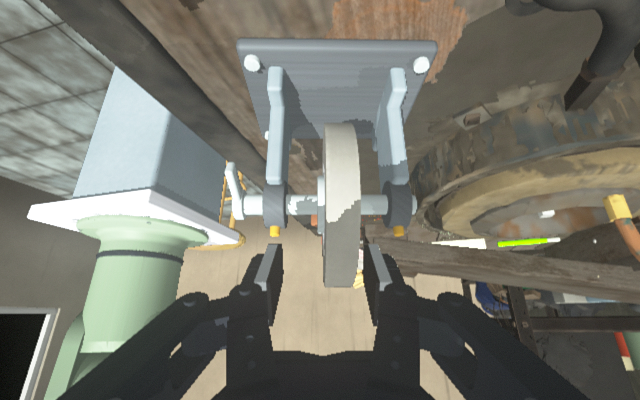

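View pics/w12.png

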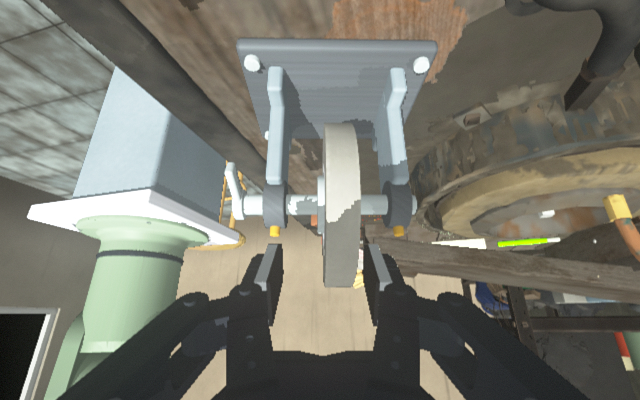

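```bash
python3 - <<'E'
from bench import *
from h import *
w=camera("wrist");crop(w,210,145,290,225,7,"pics/w13c.png")
i=cv2.imread("pics/w11.png");print(np.abs(i.astype(int)-w["img"])[130:280,210:370].mean(), get_state()['time'])
for v in(161,163,165): print(ang(w,231,v))
E
```

```text
1.2770972222222223 9.0
(np.float64(129.14317401023436), np.float64(37.28925989476726), array([471.13161536, 392.30802034,  86.46076683]))
(np.float64(128.01552523578277), np.float64(36.03104012487334), array([470.98184272, 391.79583783,  87.80938398]))
(np.float64(126.80685117408692), np.float64(34.78785420224873), array([470.83207867, 391.28368474,  89.15792368]))
```

View pics/w13c.png

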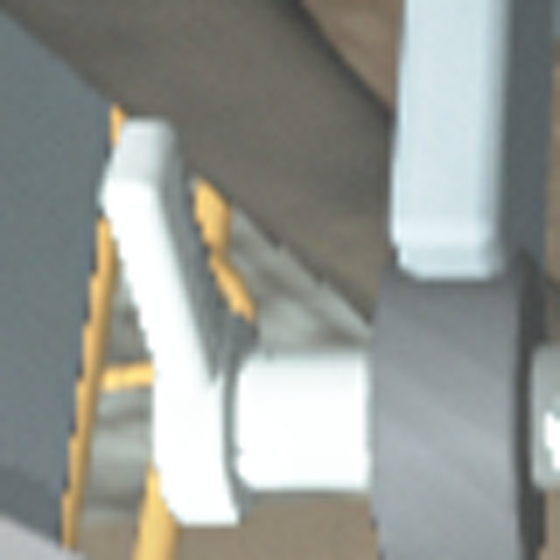

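```bash
python3 - <<'E'
from bench import *
from h import *
w=camera("wrist")
for th in range(20,180,10):
    t=np.radians(th);P=C-75*A
    u=np.sin(t)*L+np.cos(t)*np.array([0,0,1]);n=np.cos(t)*L-np.sin(t)*np.array([0,0,1])
    print(th,proj(w,P+40*u)-proj(w,P), [(proj(w,P+3*s*A+40*u+6*k*n)-proj(w,P)).round(1).tolist() for s in(-1,1) for k in (-1,1)])
E
```

```text
20 [-10.10805905  43.76725576] [[-12.5, 48.3], [-16.5, 39.0], [-4.0, 48.3], [-7.6, 39.0]]
30 [-12.21486996  37.49198379] [[-14.9, 43.5], [-18.4, 31.3], [-6.2, 43.5], [-9.4, 31.2]]
40 [-13.97569793  29.60417687] [[-17.1, 36.9], [-19.9, 22.1], [-8.2, 36.9], [-10.7, 22.1]]
50 [-15.28844196  20.37836863] [[-18.9, 28.7], [-20.8, 11.9], [-9.8, 28.7], [-11.6, 11.9]]
60 [-16.07126805  10.20159757] [[-20.3, 19.2], [-21.2, 1.1], [-11.0, 19.2], [-11.9, 1.1]]
70 [-16.27308406  -0.45258794] [[-21.0, 8.8], [-20.8, -9.7], [-11.7, 8.8], [-11.6, -9.7]]
80 [-15.88060809 -11.0659523 ] [[-21.1, -2.0], [-19.9, -20.0], [-11.8, -2.1], [-10.7, -20.0]]
90 [-14.92024933 -21.12601686] [[-20.6, -12.8], [-18.4, -29.3], [-11.4, -12.8], [-9.4, -29.3]]
100 [-13.45430926 -30.17513643] [[-19.5, -22.8], [-16.5, -37.3], [-10.4, -22.8], [-7.6, -37.3]]
110 [-11.57249969 -37.84871212] [[-17.9, -31.8], [-14.2, -43.7], [-8.9, -31.8], [-5.5, -43.7]]
120 [ -9.38086082 -43.89656239] [[-15.8, -39.3], [-11.6, -48.3], [-7.0, -39.3], [-3.2, -48.2]]
130 [ -6.99047245 -48.18636935] [[-13.4, -45.2], [-9.0, -51.0], [-4.9, -45.2], [-0.9, -51.0]]
140 [ -4.50790966 -50.69237841] [[-10.9, -49.3], [-6.4, -52.1], [-2.5, -49.2], [1.5, -52.0]]
150 [ -2.02853073 -51.47485936] [[-8.2, -51.5], [-3.8, -51.4], [-0.1, -51.5], [3.9, -51.4]]
160 [  0.36719792 -50.65606478] [[-5.6, -52.0], [-1.4, -49.3], [2.2, -52.0], [6.0, -49.3]]
170 [  2.61476783 -48.39720389] [[-3.1, -51.0], [0.8, -46.0], [4.5, -51.0], [8.0, -45.9]]
```

```bash
python3 plan.py 50 0 252 290 7
```

```text
[0.009, -0.019, 0.024] [1.36, -0.29, -0.21]
[0.003, -0.04, 0.049] [2.74, -0.68, -0.21]
[-0.004, -0.064, 0.071] [4.11, -1.07, -0.2]
[-0.012, -0.091, 0.09] [5.49, -1.46, -0.19]
[-0.021, -0.121, 0.106] [6.86, -1.85, -0.19]
[-0.03, -0.153, 0.118] [8.24, -2.24, -0.18]
[-0.04, -0.187, 0.126] [9.61, -2.62, -0.17]
```

```bash
python3 -m jog '[[[0.009,-0.019,0.024],[1.36,-0.29,-0.21],0.5],[[0.003,-0.04,0.049],[2.74,-0.68,-0.21],0.5],[[-0.004,-0.064,0.071],[4.11,-1.07,-0.2],0.5],[[-0.012,-0.091,0.09],[5.49,-1.46,-0.2],0.5],[[-0.021,-0.121,0.106],[6.86,-1.85,-0.2],0.5],[[-0.03,-0.153,0.118],[8.24,-2.24,-0.2],0.5],[[-0.04,-0.187,0.126],[9.61,-2.62,-0.2],0.5],[[-0.04,-0.187,0.126],[9.61,-2.62,-0.2],0.5],[[-0.04,-0.187,0.126],[9.61,-2.62,-0.2],0.5]]'
cat >> h.py <<'E'
def table(w,ths):
    P=C-75*A
    for th in ths:
        t=np.radians(th)
        u=np.sin(t)*L+np.cos(t)*np.array([0,0,1]);n=np.cos(t)*L-np.sin(t)*np.array([0,0,1])
        print(th,(proj(w,P+40*u)-proj(w,P)).round(1),[(proj(w,P+3*s*A+40*u+6*k*n)-proj(w,P)).round(1).tolist() for s in(-1,1) for k in (-1,1)])
E
python3 - <<'E'
from bench import *
from h import *
w=camera("wrist");print(proj(w,C-75*A));cv2.imwrite("pics/w14.png",w["img"]);crop(w,190,120,290,220,6,"pics/w14c.png")
table(w,range(50,150,10))
E
```

```text
time: 9.95
ee_pos: [535.2, 342.9, 401.4]
ee_rot: [[-0.001, 0.959, -0.284], [0.002, -0.284, -0.959], [-1.0, -0.002, -0.001]]
contact_force: [-0.2, 1.0, 0.3]
opening: 42.8
[239.64133518 193.42079643]
50 [-12.  -26.9] [[-17.1, -20.8], [-14.5, -32.8], [-9.5, -20.9], [-7.1, -32.8]]
60 [-10.4 -33.2] [[-15.7, -28.2], [-12.5, -38.0], [-8.2, -28.3], [-5.3, -38.0]]
70 [ -8.5 -38.2] [[-14.0, -34.4], [-10.4, -41.7], [-6.6, -34.5], [-3.3, -41.8]]
80 [ -6.4 -41.7] [[-11.9, -39.2], [-8.0, -44.0], [-4.7, -39.3], [-1.1, -44.0]]
90 [ -4.2 -43.7] [[-9.7, -42.6], [-5.7, -44.8], [-2.7, -42.6], [1.0, -44.8]]
100 [ -2.  -44.3] [[-7.4, -44.4], [-3.4, -44.1], [-0.5, -44.4], [3.1, -44.2]]
110 [  0.2 -43.5] [[-5.0, -44.7], [-1.2, -42.2], [1.6, -44.7], [5.2, -42.3]]
120 [  2.2 -41.4] [[-2.7, -43.7], [0.8, -39.2], [3.7, -43.7], [7.0, -39.2]]
130 [  4.1 -38.3] [[-0.6, -41.4], [2.6, -35.2], [5.7, -41.5], [8.7, -35.2]]
140 [  5.8 -34.2] [[1.4, -38.1], [4.2, -30.4], [7.5, -38.1], [10.2, -30.4]]
```

View pics/w14c.png

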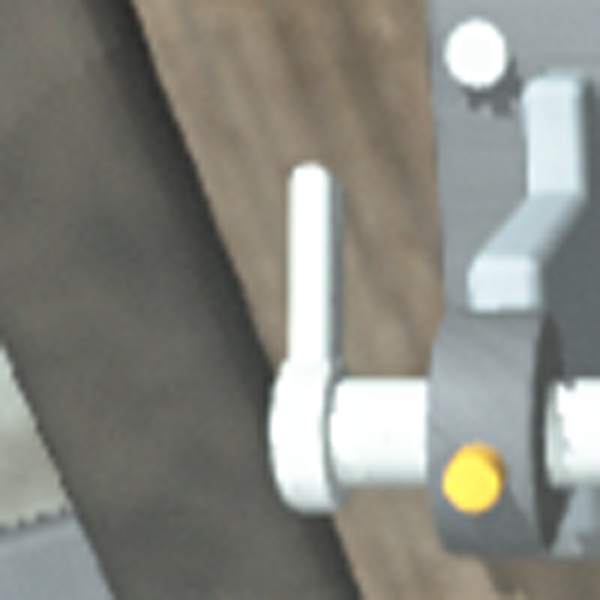

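```bash
python3 - <<'E'
from bench import *
from h import *
w=camera("wrist");P=C-75*A
for th in range(95,140,5):
    t=np.radians(th);u=np.sin(t)*L+np.cos(t)*np.array([0,0,1]);n=np.cos(t)*L-np.sin(t)*np.array([0,0,1])
    r=[]
    for s in(-1,1):
        a=proj(w,P+3*s*A-6*n+12*u);b=proj(w,P+3*s*A-6*n+40*u);r.append(round(np.degrees(np.arctan2(b[0]-a[0],a[1]-b[1])),1))
    print(th,r,b-a)
g=cv2.cvtColor(w["img"],cv2.COLOR_BGR2GRAY).astype(float)
L_=[];R_=[]
for v in range(152,178):
    row=g[v,230:255];m=180;i=np.argmax(row>m);l=230+i-1+(m-row[i-1])/(row[i]-row[i-1]);j=i
    while row[j]>m:j+=1
    r=230+j-1+(row[j-1]-m)/(row[j-1]-row[j]);L_.append((v,l));R_.append((v,r))
for q in(L_,R_):
    q=np.array(q);f=np.polyfit(q[:,0],q[:,1],1);print(np.degrees(np.arctan(-f[0])),np.std(np.polyval(f,q[:,0])-q[:,1]))
E
```

```text
95 [np.float64(-4.2), np.float64(-3.9)] [ -2.15787227 -31.94263697]
100 [np.float64(-2.6), np.float64(-2.5)] [ -1.36696543 -31.93073669]
105 [np.float64(-1.1), np.float64(-1.1)] [ -0.59072412 -31.65413497]
110 [np.float64(0.3), np.float64(0.3)] [  0.16446967 -31.1279689 ]
115 [np.float64(1.8), np.float64(1.7)] [  0.89302784 -30.36897103]
120 [np.float64(3.4), np.float64(3.1)] [  1.5901518  -29.39495483]
125 [np.float64(4.9), np.float64(4.6)] [  2.2518069  -28.22435211]
130 [np.float64(6.6), np.float64(6.1)] [  2.87468039 -26.87580966]
135 [np.float64(8.4), np.float64(7.8)] [  3.45612702 -25.36784875]
0.13128315283374478 0.022599699323077767
0.17444782417979643 0.009875645505106103
```

```bash
python3 plan.py 0 48 290 245 7; python3 plan.py 48 48 220 208 2;
```

```text
[0.009, 0.031, -0.009] [-1.31, 0.36, 0.01]
[0.018, 0.062, -0.021] [-2.63, 0.75, 0.02]
[0.027, 0.09, -0.037] [-3.94, 1.14, 0.02]
[0.034, 0.116, -0.056] [-5.26, 1.52, 0.02]
[0.041, 0.138, -0.077] [-6.58, 1.91, 0.02]
[0.046, 0.158, -0.101] [-7.89, 2.29, 0.02]
[0.051, 0.174, -0.126] [-9.21, 2.68, 0.02]
[0.044, 0.151, -0.147] [-9.21, 2.68, 0.02]
[0.043, 0.147, -0.151] [-9.21, 2.68, 0.02]
```

```bash
python3 -m jog '[[[0.009,0.031,-0.009],[-1.31,0.36,0],0.5],[[0.018,0.062,-0.021],[-2.63,0.75,0],0.5],[[0.027,0.09,-0.037],[-3.94,1.14,0],0.5],[[0.034,0.116,-0.056],[-5.26,1.52,0],0.5],[[0.041,0.138,-0.077],[-6.58,1.91,0],0.5],[[0.046,0.158,-0.101],[-7.89,2.29,0],0.5],[[0.051,0.174,-0.126],[-9.21,2.68,0],0.5],[[0.051,0.174,-0.126],[-9.21,2.68,0],0.5],[[0.051,0.174,-0.126],[-9.21,2.68,0],0.5]]'
python3 plan.py 48 48 245 208 3
python3 - <<'E'
from bench import *
from h import *
w=camera("wrist");cv2.imwrite("pics/w15.png",w["img"])
E
```

```text
time: 10.95
ee_pos: [585.9, 519.1, 271.9]
ee_rot: [[-0.209, 0.96, -0.188], [-0.714, -0.281, -0.641], [-0.668, 0.001, 0.744]]
contact_force: [0.7, -0.3, 2.3]
opening: 42.7
[-0.002, -0.01, -0.006] [0.02, 0.0, 0.0]
[-0.005, -0.018, -0.014] [0.02, 0.0, 0.0]
[-0.008, -0.027, -0.023] [0.02, 0.0, 0.0]
```

View pics/w15.png

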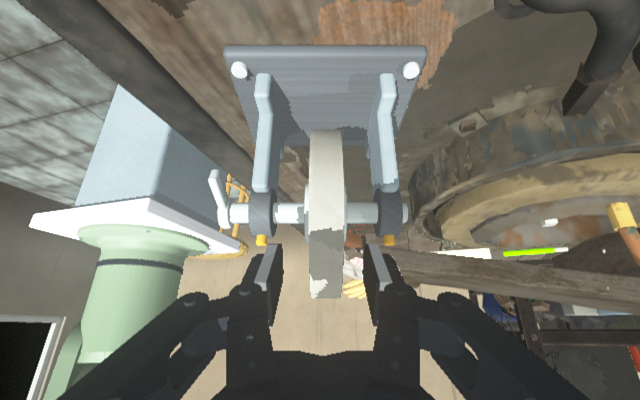

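The fingers line up, with the ring at column 326 between pads at 270 and 378. Now in, and close.

```bash
python3 -m jog '[[[-0.002,-0.01,-0.006],[0,0,0],0.5],[[-0.005,-0.018,-0.014],[0,0,0],0.5],[[-0.008,-0.027,-0.023],[0,0,0],0.5],[[-0.008,-0.027,-0.023],[0,0,0],0.5],[[-0.008,-0.027,-0.023],[0,0,0],0.6],[[-0.008,-0.027,-0.023],[0,0,0],0.7],[[-0.008,-0.027,-0.023],[0,0,0],0.9],[[-0.008,-0.027,-0.023],[0,0,0],1],[[-0.008,-0.027,-0.023],[0,0,0],1],[[-0.008,-0.027,-0.023],[0,0,0],1]]'
python3 plan.py 48 -39 208 208 12
```

```text
time: 12.0
ee_pos: [579.2, 492.0, 253.4]
ee_rot: [[-0.204, 0.96, -0.192], [-0.712, -0.28, -0.644], [-0.672, 0.005, 0.74]]
contact_force: [10.4, 4.1, 7.7]
opening: 18.9
[-0.006, -0.018, 0.014] [1.37, -0.33, -0.0]
[-0.012, -0.038, 0.03] [2.76, -0.74, 0.0]
[-0.018, -0.06, 0.043] [4.15, -1.15, 0.01]
[-0.025, -0.084, 0.053] [5.54, -1.56, 0.01]
[-0.032, -0.108, 0.06] [6.93, -1.96, 0.02]
[-0.04, -0.133, 0.064] [8.32, -2.37, 0.02]
[-0.047, -0.158, 0.064] [9.72, -2.78, 0.02]
[-0.054, -0.183, 0.061] [11.11, -3.19, 0.03]
[-0.062, -0.208, 0.055] [12.5, -3.59, 0.03]
[-0.068, -0.231, 0.046] [13.89, -4.0, 0.04]
[-0.075, -0.254, 0.033] [15.28, -4.41, 0.04]
[-0.081, -0.274, 0.018] [16.67, -4.82, 0.04]
```

```bash
python3 -m jog '[[[-0.006,-0.018,0.014],[1.37,-0.33,0],1],[[-0.012,-0.038,0.03],[2.76,-0.74,0],1],[[-0.018,-0.06,0.043],[4.15,-1.15,0],1],[[-0.025,-0.084,0.053],[5.54,-1.56,0],1],[[-0.032,-0.108,0.06],[6.93,-1.96,0.02],1],[[-0.04,-0.133,0.064],[8.32,-2.37,0.02],1],[[-0.047,-0.158,0.064],[9.72,-2.78,0.02],1],[[-0.054,-0.183,0.061],[11.11,-3.19,0.03],1],[[-0.062,-0.208,0.055],[12.5,-3.59,0.03],1],[[-0.068,-0.231,0.046],[13.89,-4.0,0.04],1],[[-0.075,-0.254,0.033],[15.28,-4.41,0.04],1],[[-0.081,-0.274,0.018],[16.67,-4.82,0.04],1]]'
python3 plan.py -39 -39 208 208 1
```

```text
time: 13.2
ee_pos: [507.1, 237.9, 285.6]
ee_rot: [[0.138, 0.961, -0.238], [0.504, -0.275, -0.819], [-0.853, -0.006, -0.522]]
contact_force: [-25.1, -30.6, 82.1]
opening: 18.6
[-0.009, -0.02, -0.014] [1.42, -0.49, -0.07]
```

```bash
python3 -m jog '[[[0,0,0],[0,0,0],1]]'; python3 plan.py -31.5 -39 208 208 3
```

```text
time: 13.3
ee_pos: [506.8, 236.1, 285.5]
ee_rot: [[0.138, 0.961, -0.24], [0.507, -0.277, -0.816], [-0.851, -0.009, -0.526]]
contact_force: [8.8, 36.5, -65.1]
opening: 18.6
[-0.004, -0.004, -0.003] [0.41, -0.23, -0.05]
[-0.007, -0.011, -0.008] [0.89, -0.37, -0.05]
[-0.009, -0.018, -0.014] [1.37, -0.51, -0.05]
```

```bash
python3 -m jog '[[[0,0,0],[0,0,0],1],[[-0.002,-0.003,-0.002],[0.3,-0.1,0],1],[[-0.004,-0.006,-0.005],[0.6,-0.2,0],1],[[-0.006,-0.011,-0.008],[0.9,-0.3,0],1],[[-0.007,-0.014,-0.011],[1.15,-0.4,0],1],[[-0.008,-0.018,-0.014],[1.37,-0.48,0],1],[[-0.008,-0.018,-0.014],[1.37,-0.48,0],1]]'; python3 plan.py -39 -39 208 208 1
python3 - <<'E'
from bench import *
from h import *
print(get_state()['qpos'].round(2))
w=camera("wrist");cv2.imwrite("pics/w16.png",w["img"]);print(proj(w,C-75*A));table(w,range(0,60,10))
E
```

```text
time: 14.0
ee_pos: [499.8, 217.0, 270.9]
ee_rot: [[0.174, 0.96, -0.218], [0.605, -0.279, -0.746], [-0.777, -0.002, -0.63]]
contact_force: [8.5, 12.2, -21.7]
opening: 18.4
[-0.002, 0.001, 0.001] [-0.01, -0.02, -0.02]
[-0.01  0.62 -0.49  2.06 -1.24  0.27  0.53]
[202.96307297 230.41487303]
0 [-29.  -19.3] [[-36.9, -8.2], [-32.7, -30.1], [-25.2, -8.2], [-21.3, -30.1]]
10 [-26.2 -31.4] [[-34.8, -21.5], [-28.9, -41.0], [-23.3, -21.5], [-17.8, -41.0]]
20 [-22.5 -41.9] [[-31.7, -33.5], [-24.5, -49.8], [-20.4, -33.5], [-13.7, -49.8]]
30 [-18.2 -50.3] [[-27.7, -43.8], [-19.7, -56.4], [-16.7, -43.8], [-9.3, -56.4]]
40 [-13.6 -56.5] [[-23.1, -52.0], [-14.7, -60.7], [-12.5, -52.0], [-4.7, -60.7]]
50 [ -8.9 -60.4] [[-18.2, -57.9], [-9.8, -62.7], [-7.9, -57.9], [-0.1, -62.7]]
```

View pics/w16.png

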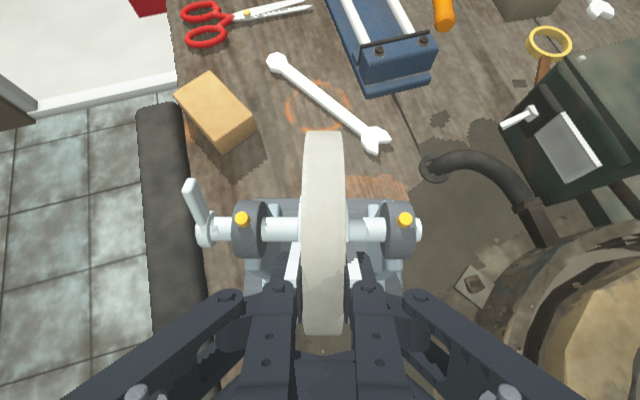

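```bash
python3 -m jog '[[[0,0,0],[0,0,0],0.8],[[0,0,0],[0,0,0],0.5],[[0,0,0],[0,0,0],0.5],[[0,0,0],[0,0,0],0.5],[[0,0,0],[0,0,0],0.5]]'; python3 plan.py -39 -39 225 250 2
```

```text
time: 14.55
ee_pos: [500.0, 217.1, 271.2]
ee_rot: [[0.175, 0.96, -0.218], [0.605, -0.279, -0.746], [-0.777, -0.001, -0.629]]
contact_force: [0.5, 0.2, 0.5]
opening: 42.7
[-0.007, -0.017, 0.023] [-0.0, -0.02, -0.02]
[-0.009, -0.025, 0.033] [-0.0, -0.02, -0.02]
```

```bash
python3 -m jog '[[[-0.002,-0.006,0.01],[0,0,0],0.5],[[-0.005,-0.012,0.02],[0,0,0],0.5],[[-0.009,-0.025,0.033],[0,0,0],0.5],[[-0.009,-0.025,0.033],[0,0,0],0.5]]'; python3 plan.py -39 0 250 290 6
```

```text
time: 14.95
ee_pos: [491.0, 190.7, 306.3]
ee_rot: [[0.178, 0.96, -0.217], [0.604, -0.281, -0.746], [-0.777, 0.001, -0.629]]
contact_force: [-0.5, -0.4, -0.3]
opening: 42.8
[0.005, 0.02, 0.02] [-1.24, 0.38, -0.0]
[0.012, 0.042, 0.04] [-2.49, 0.74, -0.0]
[0.019, 0.066, 0.058] [-3.74, 1.11, -0.0]
[0.027, 0.093, 0.073] [-4.99, 1.47, -0.01]
[0.035, 0.122, 0.085] [-6.23, 1.84, -0.01]
[0.044, 0.153, 0.094] [-7.48, 2.2, -0.01]
```

```bash
python3 -m jog '[[[0.005,0.02,0.02],[-1.24,0.38,0],0.5],[[0.012,0.042,0.04],[-2.49,0.74,0],0.5],[[0.019,0.066,0.058],[-3.74,1.11,0],0.5],[[0.027,0.093,0.073],[-4.99,1.47,0],0.5],[[0.035,0.122,0.085],[-6.23,1.84,0],0.5],[[0.044,0.153,0.094],[-7.48,2.2,0],0.5],[[0.044,0.153,0.094],[-7.48,2.2,0],0.5],[[0.044,0.153,0.094],[-7.48,2.2,0],0.5],[[0.044,0.153,0.094],[-7.48,2.2,0],0.5],[[0.044,0.153,0.094],[-7.48,2.2,0],0.5],[[0.044,0.153,0.094],[-7.48,2.2,0],0.5],[[0.044,0.153,0.094],[-7.48,2.2,0],0.5]]'
cat > look.py <<'E'
import sys
from bench import *
from h import *
w=camera("wrist");print(proj(w,C-75*A));cv2.imwrite(f"pics/{sys.argv[1]}.png",w["img"]);crop(w,190,120,290,220,6,f"pics/{sys.argv[1]}c.png")
table(w,range(30,130,10));print(get_state()['time'])
E
python3 look.py w17;python3 -m jog '[[[0,0,0],[0,0,0],0.5],[[0,0,0],[0,0,0],0.5],[[0,0,0],[0,0,0],0.5],[[0,0,0],[0,0,0],0.5],[[0,0,0],[0,0,0],0.5],[[0,0,0],[0,0,0],0.5],[[0,0,0],[0,0,0],0.5],[[0,0,0],[0,0,0],0.5],[[0,0,0],[0,0,0],0.5],[[0,0,0],[0,0,0],0.5]]'; python3 look.py w18
python3 -c "
import cv2,numpy as np
a,b=[cv2.imread(f'pics/{n}.png').astype(int) for n in('w17','w18')];print(abs(a-b)[110:220,200:270].mean())"
```

```text
time: 16.15
ee_pos: [535.3, 342.3, 400.4]
ee_rot: [[-0.0, 0.959, -0.282], [0.001, -0.282, -0.959], [-1.0, -0.001, -0.001]]
contact_force: [-0.5, 0.1, -0.3]
opening: 42.8
[238.57503092 193.10385101]
30 [-14.2 -11.2] [[-18.6, -3.8], [-17.5, -18.6], [-10.8, -3.8], [-9.9, -18.7]]
40 [-13.4 -19.6] [[-18.2, -12.7], [-16.3, -26.4], [-10.5, -12.7], [-8.7, -26.4]]
50 [-12.1 -27.1] [[-17.2, -21.0], [-14.6, -33.0], [-9.6, -21.0], [-7.2, -33.0]]
60 [-10.5 -33.4] [[-15.8, -28.4], [-12.6, -38.2], [-8.3, -28.5], [-5.3, -38.2]]
70 [ -8.5 -38.4] [[-14.0, -34.7], [-10.4, -42.0], [-6.6, -34.7], [-3.3, -42.0]]
80 [ -6.4 -41.9] [[-12.0, -39.5], [-8.0, -44.2], [-4.7, -39.5], [-1.1, -44.2]]
90 [ -4.2 -43.9] [[-9.7, -42.8], [-5.7, -45.0], [-2.6, -42.8], [1.1, -45.0]]
100 [ -1.9 -44.5] [[-7.3, -44.6], [-3.3, -44.3], [-0.5, -44.6], [3.2, -44.3]]
110 [  0.3 -43.6] [[-5.0, -44.9], [-1.1, -42.4], [1.7, -45.0], [5.3, -42.4]]
120 [  2.3 -41.6] [[-2.7, -43.9], [0.9, -39.3], [3.9, -43.9], [7.2, -39.4]]
16.2
time: 17.2
ee_pos: [535.3, 342.6, 400.5]
ee_rot: [[-0.0, 0.96, -0.282], [0.001, -0.282, -0.96], [-1.0, -0.0, -
[... 193 characters left out ...]
], [-16.2, -26.3], [-10.4, -12.6], [-8.7, -26.4]]
50 [-12.1 -27. ] [[-17.2, -21.0], [-14.5, -32.9], [-9.5, -21.0], [-7.1, -33.0]]
60 [-10.4 -33.4] [[-15.8, -28.4], [-12.6, -38.2], [-8.3, -28.4], [-5.3, -38.2]]
70 [ -8.5 -38.4] [[-14.0, -34.6], [-10.3, -42.0], [-6.6, -34.6], [-3.2, -42.0]]
80 [ -6.4 -41.9] [[-11.9, -39.5], [-8.0, -44.2], [-4.7, -39.5], [-1.1, -44.2]]
90 [ -4.2 -43.9] [[-9.7, -42.8], [-5.6, -45.0], [-2.6, -42.8], [1.1, -45.0]]
100 [ -1.9 -44.5] [[-7.3, -44.6], [-3.3, -44.3], [-0.4, -44.6], [3.2, -44.3]]
110 [  0.3 -43.6] [[-5.0, -44.9], [-1.1, -42.4], [1.7, -44.9], [5.3, -42.4]]
120 [  2.4 -41.6] [[-2.7, -43.9], [0.9, -39.3], [3.9, -43.9], [7.2, -39.4]]
17.25
1.784155844155844
```

View pics/w18c.png

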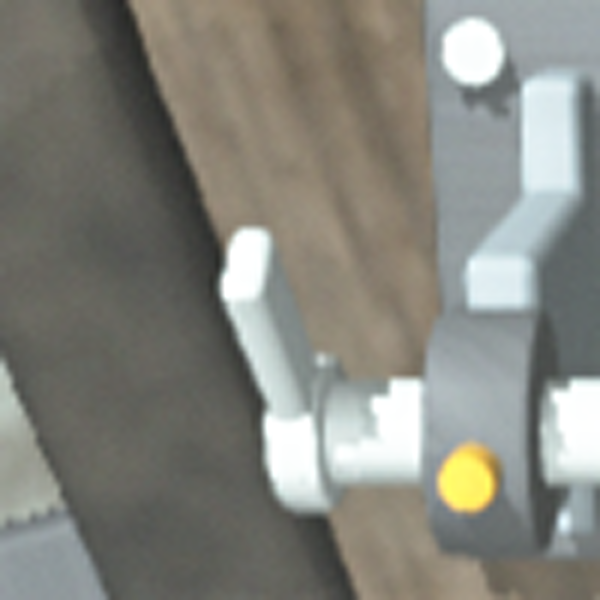

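```bash
python3 plan.py 0 0 290 208 3
```

```text
[-0.0, 0.001, -0.028] [-0.01, 0.0, 0.01]
[-0.0, 0.001, -0.055] [-0.01, 0.0, 0.01]
[-0.0, 0.001, -0.082] [-0.01, 0.0, 0.01]
```

```bash
python3 -m jog '[[[0,0.001,-0.02],[0,0,0],0.5],[[0,0.001,-0.04],[0,0,0],0.5],[[0,0.001,-0.06],[0,0,0],0.5],[[0,0.001,-0.075],[0,0,0],0.5],[[0,0.001,-0.082],[0,0,0],0.5],[[0,0.001,-0.082],[0,0,0],0.5],[[0,0.001,-0.082],[0,0,0],0.5],[[0,0.001,-0.082],[0,0,0],0.5]]'; python3 look.py w19
```

```text
time: 18.05
ee_pos: [535.5, 343.7, 319.3]
ee_rot: [[0.001, 0.96, -0.282], [0.002, -0.282, -0.96], [-1.0, 0.0, -0.002]]
contact_force: [0.8, 0.2, 0.4]
opening: 43.0
[205.64536501 232.28047742]
30 [-29.4  -7. ] [[-36.3, 4.6], [-34.0, -18.3], [-24.8, 4.5], [-22.6, -18.4]]
40 [-27.6 -19.9] [[-35.4, -9.1], [-31.2, -30.5], [-23.9, -9.1], [-20.0, -30.5]]
50 [-24.8 -31.8] [[-33.3, -22.1], [-27.5, -41.0], [-21.9, -22.1], [-16.6, -41.1]]
60 [-21.2 -41.9] [[-30.2, -33.8], [-23.3, -49.6], [-19.1, -33.8], [-12.7, -49.6]]
70 [-17.1 -50. ] [[-26.3, -43.8], [-18.6, -55.9], [-15.5, -43.8], [-8.4, -55.9]]
80 [-12.7 -56. ] [[-21.9, -51.7], [-13.9, -60.0], [-11.5, -51.7], [-4.0, -60.0]]
90 [ -8.2 -59.7] [[-17.2, -57.3], [-9.1, -61.9], [-7.1, -57.4], [0.4, -61.9]]
100 [ -3.7 -61.3] [[-12.5, -60.8], [-4.6, -61.8], [-2.7, -60.8], [4.6, -61.8]]
110 [  0.6 -60.9] [[-7.8, -62.1], [-0.4, -59.9], [1.6, -62.1], [8.5, -59.9]]
120 [  4.6 -58.8] [[-3.3, -61.4], [3.4, -56.4], [5.7, -61.4], [12.0, -56.4]]
18.1
```

View pics/w19.png

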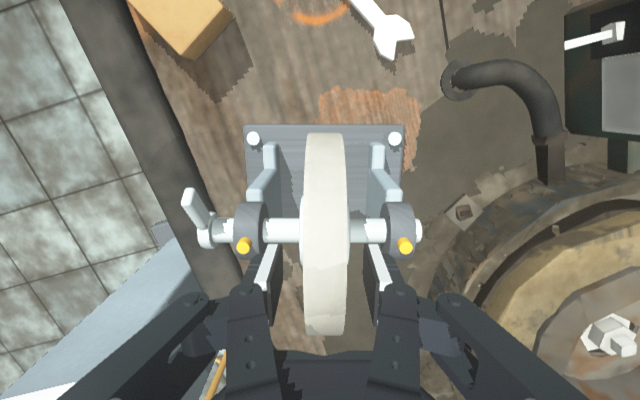

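Centred, and the pointer reads about 52°. I'll close and turn slowly by +29°.

```bash
python3 -m jog '[[[0,0,0],[0,0,0],0.6],[[0,0,0],[0,0,0],0.7],[[0,0,0],[0,0,0],0.9],[[0,0,0],[0,0,0],1],[[0,0,0],[0,0,0],1],[[0,0,0],[0,0,0],1]]'; python3 plan.py 0 29 208 208 8
```

```text
time: 18.7
ee_pos: [536.1, 343.5, 319.9]
ee_rot: [[0.003, 0.959, -0.282], [0.003, -0.282, -0.959], [-1.0, 0.002, -0.003]]
contact_force: [5.4, -1.6, 5.4]
opening: 19.0
[0.003, 0.013, -0.002] [-0.73, 0.24, 0.02]
[0.006, 0.025, -0.004] [-1.42, 0.44, 0.02]
[0.01, 0.038, -0.006] [-2.12, 0.64, 0.01]
[0.014, 0.05, -0.009] [-2.81, 0.85, 0.01]
[0.017, 0.062, -0.012] [-3.51, 1.05, 0.01]
[0.021, 0.074, -0.017] [-4.2, 1.25, 0.01]
[0.024, 0.086, -0.022] [-4.9, 1.46, 0.01]
[0.027, 0.097, -0.028] [-5.6, 1.66, 0.01]
```

```bash
python3 -m jog '[[[0.003,0.013,-0.002],[-0.73,0.24,0],1],[[0.006,0.025,-0.004],[-1.42,0.44,0],1],[[0.01,0.038,-0.006],[-2.12,0.64,0],1],[[0.014,0.05,-0.009],[-2.81,0.85,0],1],[[0.017,0.062,-0.012],[-3.51,1.05,0],1],[[0.021,0.074,-0.017],[-4.2,1.25,0],1],[[0.024,0.086,-0.022],[-4.9,1.46,0],1],[[0.027,0.097,-0.028],[-5.6,1.66,0],1],[[0.027,0.097,-0.028],[-5.6,1.66,0],1],[[0.027,0.097,-0.028],[-5.6,1.66,0],1],[[0.027,0.097,-0.028],[-5.6,1.66,0],1],[[0.027,0.097,-0.028],[-5.6,1.66,0],1]]'; python3 look.py w20
```

```text
time: 19.9
ee_pos: [564.3, 441.0, 293.8]
ee_rot: [[-0.131, 0.96, -0.248], [-0.464, -0.28, -0.84], [-0.876, 0.005, 0.482]]
contact_force: [11.9, 5.9, 14.4]
opening: 19.1
[204.81355119 231.73692944]
30 [-28.2  30.5] [[-32.2, 40.5], [-35.7, 20.3], [-20.9, 40.4], [-24.2, 20.2]]
40 [-29.6  18.1] [[-34.6, 29.2], [-36.2, 7.0], [-23.2, 29.1], [-24.6, 6.9]]
50 [-30.    4.9] [[-35.9, 16.4], [-35.5, -6.6], [-24.4, 16.4], [-24.0, -6.7]]
60 [-29.1  -8.5] [[-36.1, 3.0], [-33.6, -19.7], [-24.6, 2.9], [-22.3, -19.7]]
70 [-27.2 -21.2] [[-35.0, -10.5], [-30.7, -31.6], [-23.6, -10.6], [-19.6, -31.7]]
80 [-24.4 -32.8] [[-32.9, -23.3], [-27.1, -41.9], [-21.6, -23.4], [-16.2, -41.9]]
90 [-20.8 -42.7] [[-29.7, -34.8], [-22.8, -50.1], [-18.7, -34.9], [-12.3, -50.2]]
100 [-16.7 -50.5] [[-25.8, -44.5], [-18.2, -56.2], [-15.1, -44.6], [-8.0, -56.2]]
110 [-12.3 -56.2] [[-21.5, -52.1], [-13.4, -60.0], [-11.1, -52.2], [-3.6, -60.0]]
120 [ -7.8 -59.7] [[-16.8, -57.5], [-8.7, -61.6], [-6.7, -57.6], [0.7, -61.7]]
19.95
```

View pics/w20.png

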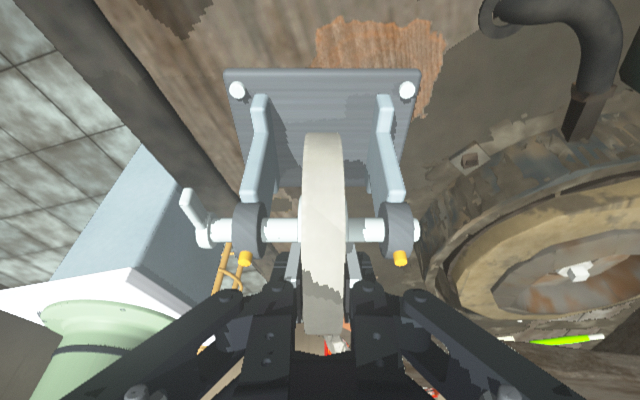

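```bash
python3 - <<'E'
from bench import *
from h import *
w=camera("wrist");crop(w,170,140,270,240,6,"pics/w20c.png");print(get_state()['qvel'].round(3))
E
```

```text
[-0.    -0.002 -0.     0.001  0.001  0.    -0.001]
```

View pics/w20c.png

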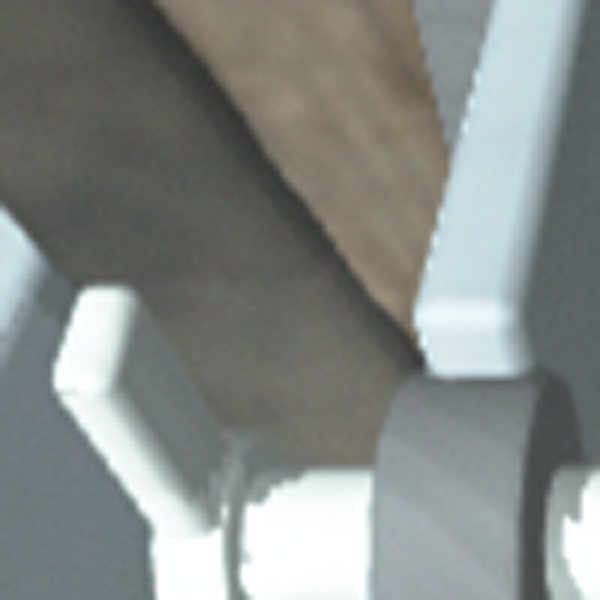

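The tip face centre is at row 196.6 and the axle at 231.7, so the pointer is at about 82°; the target midpoint is about 81°. Everything is still and gripped, so I'm handing in.

```bash
python3 -c "
from bench import *
print(finish_job())"
```

```text
the job is handed in; nothing more can be done
None
```

I've handed the job in with the fingers pinched on the ring's rim and, by my measurements, its heavy side pointing straight down. The hand-in returned no verdict, so whether it passed isn't confirmed.

- **Finding the heavy side:** I turned the ring about 85° each way by the rim and let it roll. The pointer came to rest at about 110° from one side and about 51–52° from the other, measured from straight up towards the left. The midpoint, about 81°, puts the heavy side straight down. Each stop is about 29° short of it, which fits the expected 20–35°.
- **Final position:** I regripped at the top and turned the ring +29°. The last picture shows the pointer at about 82°, roughly 1° from the target against the 11° allowed. The gripper was closed on the ring (opening 19 mm), the arm was at rest, and the clock read about 20 s of the 64 s.
- **Checks that disagreed:**
  - My first reading of the 110° stop came out at 117°, because I had misplaced the hub centre. Corrected, two views agree on 110°.
  - The wrist camera put the ring centre about 4.5 mm to the left of where the top and scene cameras put it, so I used a compromise.
- **Force:** the second turn briefly reached about 92 N at the wrist, below the 120 N limit, so I slowed down after that.
- **Other things on the bench:** the arm stayed well clear of the dressing stick, cork block and spanner, though I did not re-measure their positions at the end.

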